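# Set the coffee grinder one stop coarser

### The job

Set the coffee grinder one stop coarser, from the espresso stop to the next one: draw the spring index pin on its collar, turn the collar counter-clockwise (seen from above), and let the pin drop fully home in the very next hole so that the collar is locked there. Leave the steel cup under the chute, the mug, the sugar pot and the teaspoon where they are.

Things in the scene. Friction and masses are not known exactly. Their poses are not given: they have to be found in the camera images.
- grinder: Coffee grinder, fixed to the worktop, 335 mm tall: black foot 206 x 128 mm, round grey housing of radius 62 mm, steel dividing ring, aluminium collar, clear bean hopper on top. Origin: centre of the underside of the round housing, on the vertical axis about which the collar turns; z up, -x is its front (chute, cup).
- ring_top (a point): Middle of the fixed dark dividing ring's top, on the axis, 183 mm up. The ring (radius 78.5 mm) has a conical face sloping 35 degrees down outward. Flush steel stop shoes in it have one index hole each, 10.5 mm wide; the pin is 8 mm, round-nosed. The face between holes is smooth: a released pin rides on it, snaps into a hole it reaches and so blocks the collar (play 0.02 rad either way).
- hopper_lid (a point): Top of the hopper's black lid, on the axis, 327 mm up (its small button 8 mm more). The hopper turns with the collar; it flares from radius 38 mm at 220 mm up to 71 mm at 260 mm, lid radius 76 mm. It stands close over the pull knob: a gripper held upright at the knob strikes it, so the knob is taken along its own tilted axis.
- grind_collar (a joint): Angle of collar, pin and hopper about the grinder's axis, rad, growing counter-clockwise from above (coarser). At 0 the pin is home in the espresso hole, knob at azimuth 140 degrees in the grinder's frame. The next hole is wherever the owner clamped its shoe, between 0.55 and 0.85 (not measured, differs each time). Others: 1.47, -0.70. Friction 0.15 N m; stays where left.
- index_pin (a joint): How far the pin is drawn along its axis, m. 0: fully home in a hole; about 0.009: its nose rides on the ring's face; 0.014: end of travel. Spring force 5 N at 0, 11 N at full draw; let go, it springs back inward.
- knob_grip (a point): Middle of the pin's black ribbed pull knob (28 mm across, 30 mm long), the point to grasp: 98 mm from the grinder's axis, 220 mm up when home. z: the pin's axis in the pull direction, outward and up, 35 degrees from vertical; y: horizontal, the counter-clockwise turning direction. The knob does not spin on the pin. 15 mm below the point starts the sleeve, radius 12 mm.
- dosing_cup: Steel cup, 58 mm across, 58 mm tall, loose on the grinder's foot under the chute. Origin: centre of its underside. Leave it.
- mug: White mug with a handle, 97 mm tall, standing right way up to the right of the grinder (another stands upside down by the wall). Origin: in its underside. Leave it.
- sugar_pot: Low white lidded pot, 60 mm across, 38 mm tall. Origin: centre of its underside. Leave it.
- teaspoon: Steel teaspoon, 139 mm long, lying flat. Origin: under its middle. Leave it.
Things that resemble listed ones, but are neither listed nor needed, are in the scene too. What is shaped like the dosing_cup but blue is not meant.

How it is judged:
By the outcome, as a careful person would: the job done as asked, in the order asked, and still so for the second after the job is handed in, with the robot touching nothing.
It also fails if it takes over 42 s, if anything falls off the work surface, if the arm or the gripper's body presses on something with over 40 N, if the wrist force passes 120 N, or if a joint passes its speed limit or range.

### The arm

A 6-joint arm with a two-finger parallel gripper is mounted at the origin on a cart in front of the work surface, level with it; the furniture and walls round the work are solid. World frame = base frame: x ahead of the robot, y to its left, z up, the work surface at z = 0. Lengths are in m, angles in rad, forces in N, time in s.
With the tool pointing down it reaches from about 0.35 to 0.775 m from the base axis. Payload 7.3 kg.
Tool frame: the origin (TCP) lies midway between the tips of the shut fingers; the grasp point (between the pads) lies 19 mm behind it; z points along the fingers, y is the line along which they close (so a half turn about z gives the same grasp; the last joint's range is limited). The gripper opens to 92 mm and grips with 3 to 60 N. Pads are 19 mm wide; open, the fingers measure 130 mm over their backs; the gripper's body (75 mm by 190 mm) begins 47 mm behind the grasp point.
Start: joints at [1.06, 0.342, 1.524, -0, 1.275, -0.146], TCP at [0.187, 0.49, 0.227] pointing down, gripper open.
Joint ranges: [-2.53, 2.53], [-0.77, 2.02], [0.04, 2.7], [-1, 4.14], [0.28, 2.66], [-3.11, 3.11]. Speed limits (rad/s): [2.57, 2.57, 3.14, 3.14, 3.14, 3.14].

### API

Orientations are given as [roll, pitch, yaw] about the fixed x, y, z axes, in that order (R = Rz(yaw) Ry(pitch) Rx(roll)).
In Python, from cell import robot, read_camera, camera_params, nets gives the robot as it stands. The module is installed in compiled form; this text tells all that it offers.
- The arm moves only by the tool step_arm, never from a script. Its argument "steps" is a list of rows, each an object of numbers: "x", "y", "z": the shift along the tool's x, y, z as a fraction of full scale; "rx", "ry", "rz": the turn, a rotation vector about the tool's x, y, z as a fraction of full scale; "claw": the opening, from -1 (shut) to 1 (fully open). In form: [{"x": .., "y": .., "z": .., "rx": .., "ry": .., "rz": .., "claw": ..}, ...]. A call has 1 to 12 rows; each row is the pose to reach, as a shift and turn from the pose commanded when the call began, along the tool's axes at that moment; what a row does not reach only later rows make up. Full scale, the value 1, is 750 mm for a shift and pi/4 rad for a turn. A row lasts 1/12 s, in which the tool goes at most 41.7 mm and 7.16 degrees, less where a joint would pass 70% of its speed; a pose out of reach is approached as far as the arm can. A call with a number of a shift or a turn outside -1 to 1 is refused whole. A call with a gripper value outside its range is refused whole. The fingers move at their own pace and stop on an object; "squeeze" is the grip in N (left out, the last holds). Time passes only in rows, so rows that repeat a pose let the fingers close. It gives the time, the measured TCP pose, the force, the opening and the grip force at its end, in the units of the state.
- robot.observe(): the state, without advancing time (a new reading comes with each control period).
- read_camera(name): name is "side" or "top"; returns (picture, depth): 480x640x3 uint8, blue, green, red; 480x640 float32, m along the optical axis (not along the pixel's ray), 0 where there is no reading.
- camera_params(name): a dict with "fx", "fy", "cx", "cy" (pixels), "R" (3x3) and "t" (3): a world point X has camera coordinates R X + t. Camera axes: x right, y down, z forward; pixel columns grow to the right and rows downward; lengths in m; the calibration is good to about 2 mm. A picture is of the moment at which its call begins. camera_params takes no time and is no camera call.
- robot.hand_in(): hands the job in; it is judged then, once.
Trained networks look in the newest picture that a camera, given by its name, has taken for a name from the list of things; names that differ only in an ending like _2 or _b are one class to them, and where a whole thing is asked for, a point or a joint stands for the part that bears it (a point fixed in the world has none). Each returns a list of dicts, best first, with "conf" (0 to 1); they miss things now and then, are a little off and sometimes report something else, mostly with a low value. They report only what shows in the picture. A call takes as long as a camera call. They do not tell look-alikes from the thing itself.
- nets.masks_of(camera, query): "region" (480x640 bool, what is visible of it) and "box" ([left, top, right, bottom] in pixels, round what is visible of it).
- nets.landmark_of(camera, query): "pixel" ([row, column] in pixels: a listed point, or the origin of a listed thing).
The state is a dict: "time": time; "qpos": joint angles; "qvel": joint speeds; "joint_efforts": joint torques, N m; "tool_pos": TCP position; "tool_rot": TCP orientation; "contact_force": force on the tool from outside, world axes, zero at the start; "torque": the same for the moment, N m; "opening": finger opening in m; "grip_force": force on a finger pad.
Only numpy, scipy, OpenCV 4.12 (cv2) and the standard library are available. Lean on these libraries where they do the work, as an engineer would, in place of code of your own. Each camera call takes 0.05 s, during which the arm holds its last target. There are 200 camera calls.

## Working session

There is one attempt and no reset: what is moved stays moved. The work goes in short steps, Python scripts to look and compute and a tool call to move; the robot and the scene stay as the last step left them, time stands still between calls to the robot, and variables do not carry over. Pictures are saved under pics/ and viewed, at most 10 in all, crops included, and the job is handed in when it is done.

Besides the shell and the picture viewer there is one more tool, called after ">>>" as name(argument=value, ...) on one line, values as JSON. step_arm: Moves the arm, as the interface text tells. Its arguments: {"type":"object","properties":{"steps":{"type":"array","items":{"type":"object","properties":{"x":{"type":"number","minimum":-1,"maximum":1},"y":{"type":"number","minimum":-1,"maximum":1},"z":{"type":"number","minimum":-1,"maximum":1},"rx":{"type":"number","minimum":-1,"maximum":1},"ry":{"type":"number","minimum":-1,"maximum":1},"rz":{"type":"number","minimum":-1,"maximum":1},"claw":{"type":"number"}}}},"squeeze":{"type":"number"}},"required":["steps"]}

```bash
mkdir -p pics; cat > h.py <<'E'
import numpy as np, cv2
from cell import robot, read_camera, camera_params, nets
def back(cam,r,c,d):
    p=camera_params(cam);q=np.array([(c-p['cx'])/p['fx']*d,(r-p['cy'])/p['fy']*d,d])
    return np.array(p['R']).T@(q-np.array(p['t']))
def proj(cam,X):
    p=camera_params(cam);q=np.array(p['R'])@np.array(X)+np.array(p['t'])
    return [q[1]/q[2]*p['fy']+p['cy'],q[0]/q[2]*p['fx']+p['cx']]
E
python3 - <<'E'
from h import *
o=robot.observe();print({k:np.round(v,3) for k,v in o.items()})
ims=[]
for c in('side','top'):
    im,d=read_camera(c);ims.append(im);cv2.imwrite(f'pics/{c}0.png',im);np.save(f'{c}.npy',d)
    p=camera_params(c);print(c,-np.array(p['R']).T@p['t'],np.round(p['R'],2).tolist(),p['fx'])
    for q in('grinder','ring_top','hopper_lid','knob_grip'):
        for m in nets.landmark_of(c,q)[:2]:
            r,cc=m['pixel'];dd=d[int(r),int(cc)];print(c,q,round(m['conf'],2),np.round(m['pixel']),dd,np.round(back(c,r,cc,dd),3))
E
```

```text
{'time': np.float64(0.0), 'qpos': array([ 1.06 ,  0.343,  1.525, -0.   ,  1.275, -0.146]), 'qvel': array([ 0.001,  0.001,  0.001,  0.002, -0.001,  0.001]), 'joint_efforts': array([ 1.0000e-03, -4.3125e+01, -2.4423e+01,  7.2000e-02,  5.6000e-02,
       -0.0000e+00]), 'tool_pos': array([0.187, 0.49 , 0.226]), 'tool_rot': array([-3.14 , -0.   ,  2.777]), 'contact_force': array([ 0.414,  0.336, -0.073]), 'torque': array([-0.031,  0.032, -0.015]), 'grip_force': np.float64(0.0), 'opening': np.float64(0.092)}
side [ 0.39715726 -1.31136153  0.94393145] [[0.99, -0.15, 0.01], [-0.08, -0.6, -0.8], [0.13, 0.79, -0.6]] 577.6339130553795
side grinder 0.6 [255. 332.] 1.4456544 [ 0.617 -0.204  0.04 ]
side hopper_lid 0.63 [144. 336.] 1.3053193 [ 0.625 -0.163  0.328]
side knob_grip 0.44 [176. 296.] 1.3960767 [ 0.537 -0.114  0.222]
top [ 0.42017094 -0.34738936  1.17482189] [[0.01, -1.0, -0.01], [-0.99, -0.01, -0.12], [0.12, 0.01, -0.99]] 505.0347179978022
top hopper_lid 0.76 [181. 209.] 0.863763 [ 0.626 -0.148  0.333]
top hopper_lid 0.7 [253. 247.] 1.0694166 [ 0.525 -0.183  0.113]
top knob_grip 0.75 [236. 196.] 0.94740355 [ 0.543 -0.106  0.239]
```

View pics/side0.png

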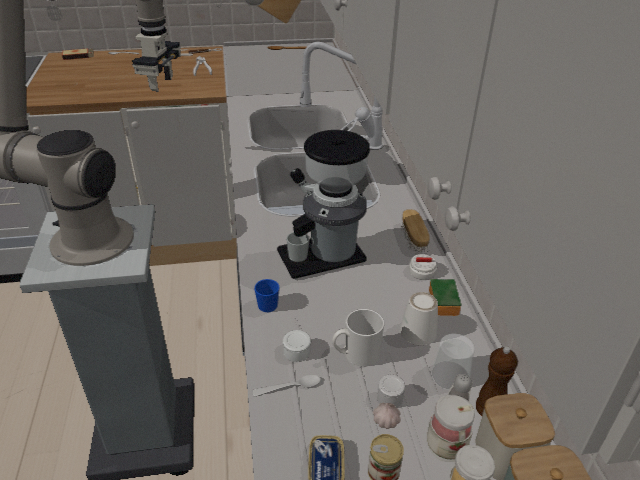

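View pics/top0.png

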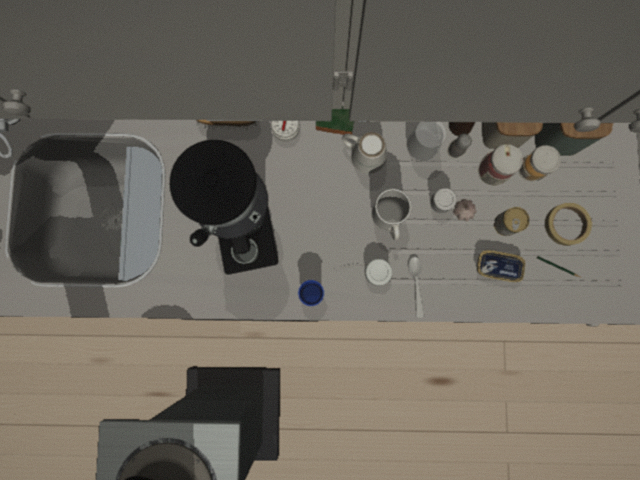

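The side view shows the knob at about (row 176, col 296), left of the collar, with the chute and cup at (245, 298). The top view has the lid centred near (182, 213), the knob at (238, 199) and the foot and cup at (250, 245). Next I'll fit the axis and the knob.

```bash
python3 - <<'E'
from h import *
from scipy.optimize import least_squares
def cloud(c):
    d=np.load(c+'.npy');v,u=np.mgrid[:480,:640];p=camera_params(c)
    q=np.stack([(u-p['cx'])/p['fx']*d,(v-p['cy'])/p['fy']*d,d],-1).reshape(-1,3)
    P=((q-np.array(p['t']))@np.array(p['R'])).reshape(480,640,3);P[d==0]=np.nan;return P
for c in('side','top'):
    P=cloud(c);m=(abs(P[...,0]-.63)<.12)&(abs(P[...,1]+.15)<.12)
    L=P[m&(P[...,2]>.318)&(P[...,2]<.34)]
    cc,r=cv2.minEnclosingCircle(L[:,:2].astype(np.float32))
    print(c,'lid n',len(L),'z',np.median(L[:,2]),'mean',L.mean(0)[:2],'circ',cc,r)
    im=cv2.imread(f'pics/{c}0.png').max(2)
    K=P[m&(P[...,2]>.20)&(P[...,2]<.25)&(np.hypot(P[...,0]-cc[0],P[...,1]-cc[1])>.08)]
    if len(K): print('knob pts',len(K),K.mean(0),K.min(0),K.max(0))
    F=P[m&(P[...,2]>.005)&(P[...,2]<.03)]
    print('foot z',np.median(F[:,2]),len(F), cv2.minAreaRect(F[:,:2].astype(np.float32)))
    for q in('grinder','dosing_cup','knob_grip'):
        for k in nets.masks_of(c,q)[:2]:print(q,k['conf'],np.round(k['box']))
    a,b=(slice(110,290),slice(250,430)) if c=='side' else (slice(120,290),slice(150,320))
    cv2.imwrite(f'pics/{c}crop.png',cv2.resize(cv2.imread(f'pics/{c}0.png')[a,b],None,fx=3.3,fy=3.3,interpolation=cv2.INTER_CUBIC))
E
```

```text
side lid n 1686 z 0.3237315254441136 mean [ 0.62688823 -0.16152344] circ (0.6285808086395264, -0.15499000251293182) 0.07677910476922989
knob pts 176 [ 0.54294847 -0.11425186  0.22149294] [ 0.52517051 -0.12648014  0.20005965] [ 0.55953186 -0.0938145   0.23900827]
foot z 0.019862002258275075 1163 ((0.6137675642967224, -0.18565884232521057), (0.2117941528558731, 0.1576441526412964), 3.3516268730163574)
grinder 0.71 [277. 129. 369. 277.]
dosing_cup 0.66 [287. 236. 310. 263.]
dosing_cup 0.65 [256. 278. 280. 312.]
knob_grip 0.56 [291. 171. 304. 182.]
top lid n 5748 z 0.32335041270276277 mean [ 0.62726131 -0.15283522] circ (0.6288753151893616, -0.1517261266708374) 0.07615339756011963
knob pts 253 [ 0.54169246 -0.10925355  0.22751896] [ 0.5257767  -0.1237854   0.20166119] [ 0.55987345 -0.09208707  0.23998703]
foot z 0.020423206310580547 1363 ((0.623188853263855, -0.17893537878990173), (0.16565480828285217, 0.2328510284423828), 86.63328552246094)
grinder 0.79 [169. 142. 277. 277.]
dosing_cup 0.61 [298. 279. 325. 307.]
dosing_cup 0.41 [370. 188. 414. 237.]
knob_grip 0.48 [188. 230. 209. 248.]
```

```bash
python3 - <<'E'
from h import *
from scipy.optimize import least_squares
def cloud(c):
    d=np.load(c+'.npy');v,u=np.mgrid[:480,:640];p=camera_params(c)
    q=np.stack([(u-p['cx'])/p['fx']*d,(v-p['cy'])/p['fy']*d,d],-1).reshape(-1,3)
    P=((q-np.array(p['t']))@np.array(p['R'])).reshape(480,640,3);P[d==0]=np.nan;return P
A=np.array([.6287,-.1525])
s35,c35=np.sin(np.radians(35)),np.cos(np.radians(35))
for c in('side','top'):
    P=cloud(c)
    R=np.hypot(P[...,0]-A[0],P[...,1]-A[1]);az=np.degrees(np.arctan2(P[...,1]-A[1],P[...,0]-A[0]))%360
    K=P[(R>.085)&(R<.125)&(P[...,2]>.205)&(P[...,2]<.25)&(abs(az-153)<20)]
    def res(x):
        a,dr,dz=x;h=np.array([np.cos(a),np.sin(a),0]);g=np.array([*(A+h[:2]*(.098+dr)),.22+dz])
        n=h*s35+np.array([0,0,c35]);w=K-g;t=w@n;r=np.linalg.norm(w-np.outer(t,n),axis=1)
        q=np.stack([r-.014,abs(t)-.015],1)
        return np.linalg.norm(np.maximum(q,0),axis=1)+np.minimum(q.max(1),0)
    f=least_squares(res,[2.67,0,0],loss='soft_l1',f_scale=.002);print(c,len(K),np.degrees(f.x[0]),f.x[1:]*1e3,'rms',np.sqrt((f.fun**2).mean()),np.median(abs(f.fun)))
    im=cv2.imread(f'pics/{c}0.png').astype(int)
    # bright points on ring face
    m=(R>.055)&(R<.084)&(P[...,2]>.155)&(P[...,2]<.19)
    br=im.mean(2)
    for a in range(150,310,6):
        k=m&(abs(az-a)<3)
        if k.sum(): print(a,k.sum(),int(br[k].max()),int(np.median(br[k])),end=' | ')
    print()
E
```

```text
side 139 151.437214113891 [-0.61457268 -1.84584928] rms 0.0021235117945171736 0.0013892889420995622
150 8 104 86 | 156 33 127 93 | 162 17 102 64 | 168 16 77 64 | 174 14 69 64 | 180 20 67 64 | 186 22 68 65 | 192 26 70 65 | 198 27 71 66 | 204 33 71 66 | 210 30 71 66 | 216 40 73 67 | 222 31 80 68 | 228 42 151 83 | 234 38 145 69 | 240 40 149 68 | 246 45 142 63 | 252 42 73 63 | 258 46 83 62 | 264 42 94 62 | 270 42 71 61 | 276 40 70 64 | 282 42 71 65 | 288 39 69 65 | 294 37 67 60 | 300 36 65 56 | 306 34 62 56 | 
top 226 151.73143378955018 [-0.13227292 -1.74761734] rms 0.0012234163705595966 0.000813523684674469
156 13 105 81 | 162 40 81 48 | 168 37 57 45 | 174 40 52 46 | 180 43 61 47 | 186 46 56 48 | 192 45 56 49 | 198 46 55 49 | 204 47 53 48 | 210 48 52 46 | 216 49 51 45 | 222 50 53 45 | 228 45 115 61 | 234 51 116 56 | 240 45 115 77 | 246 47 103 46 | 252 46 47 42 | 258 45 47 43 | 264 41 97 44 | 270 39 100 43 | 276 40 96 44 | 282 37 92 44 | 288 30 95 44 | 294 26 72 43 | 300 20 72 42 | 306 19 63 40 |
```

View pics/topcrop.png

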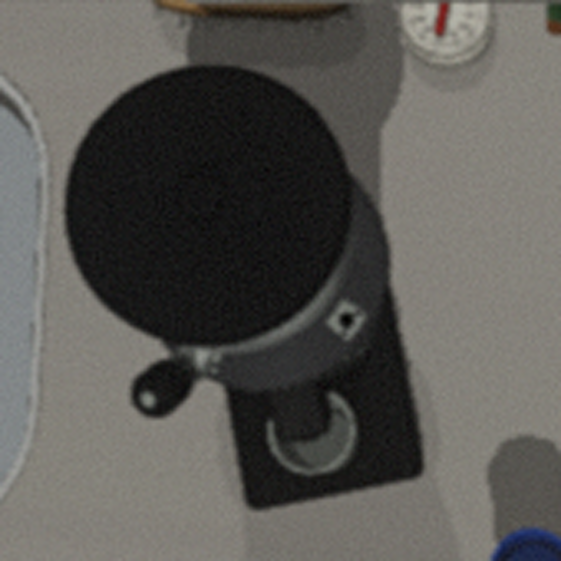

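View pics/sidecrop.png

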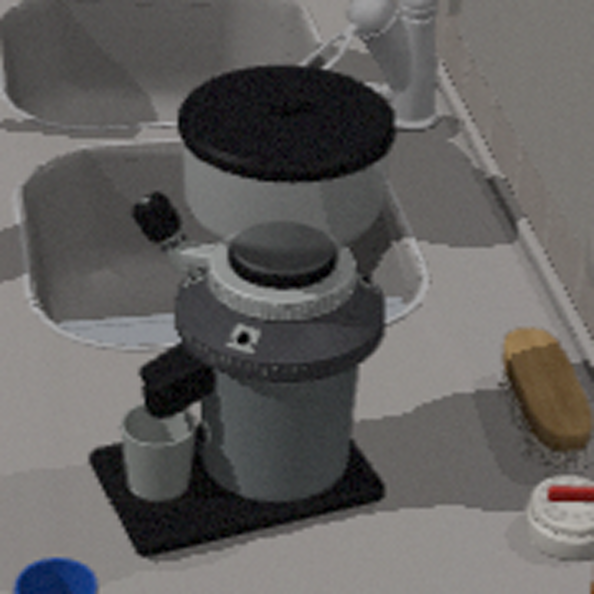

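The square shoe with a dark hole sits at azimuth 237°, which is 1.47 from the knob at about 152°. That agrees with the fit. The next shoe, at 183–200°, doesn't show, so I'll find that hole by feel.

Plan:
1. Grip the knob along its axis with the fingers closing tangentially.
2. Draw the pin, turn the collar about 0.35 rad, and loosen the grip so the pin rides on the ring.
3. Push the knob with one finger until the pin snaps in.

```bash
cat > mv.py <<'E'
import numpy as np, json, sys
from scipy.spatial.transform import Rotation as Ro
A=np.array([.6287,-.1525]);A0=np.radians(151.8)
def pose(th,p,tang=0):
    "TCP pose: collar angle th, grasp point p m out from home knob centre, tangential offset"
    a=A0+th;h=np.array([np.cos(a),np.sin(a),0]);t=np.array([-np.sin(a),np.cos(a),0])
    n=h*np.sin(np.radians(35))+np.array([0,0,np.cos(np.radians(35))])
    g=np.array([*A,.22])+.098*h+p*n+tang*t
    z=-n;y=-t;x=np.cross(y,z)
    return g+.019*z,Ro.from_matrix(np.stack([x,y,z],1))
def rel(cur,tgt):
    d=cur[1].inv().apply(tgt[0]-cur[0])/.75;r=(cur[1].inv()*tgt[1]).as_rotvec()/(np.pi/4)
    return np.round(np.r_[d,r],4).tolist()
def now():
    from cell import robot
    o=robot.observe();return (np.array(o['tool_pos']),Ro.from_euler('xyz',o['tool_rot'])),o
E
python3 - <<'E'
from mv import *
c,o=now();T=pose(0,.10);print(T[0],T[1].as_euler('xyz'))
w=(np.array([.40,.22,.34]),c[1]);print(rel(c,w));print(rel(w,T))
E
```

```text
[ 0.50138718 -0.08423546  0.28635132] [3.14159265 0.61086524 2.6494098 ]
[-0.3936, -0.2357, -0.151, 0.0, 0.0, 0.0]
[-0.271, -0.3307, 0.0715, 0.0496, -0.7767, 0.1571]
```

>>> step_arm(steps=[{"x": -0.3936,"y": -0.2357,"z": -0.151,"claw": 0.3},{"x": -0.3936,"y": -0.2357,"z": -0.151,"claw": 0.3},{"x": -0.3936,"y": -0.2357,"z": -0.151,"claw": 0.3},{"x": -0.3936,"y": -0.2357,"z": -0.151,"claw": 0.3},{"x": -0.3936,"y": -0.2357,"z": -0.151,"claw": 0.3},{"x": -0.3936,"y": -0.2357,"z": -0.151,"claw": 0.3},{"x": -0.3936,"y": -0.2357,"z": -0.151,"claw": 0.3},{"x": -0.3936,"y": -0.2357,"z": -0.151,"claw": 0.3},{"x": -0.3936,"y": -0.2357,"z": -0.151,"claw": 0.3},{"x": -0.3936,"y": -0.2357,"z": -0.151,"claw": 0.3},{"x": -0.3936,"y": -0.2357,"z": -0.151,"claw": 0.3}])

```text
$.steps[0]: bad value
```

>>> step_arm(steps=[{"x": -0.271,"y": -0.3307,"z": 0.0715,"rx": 0.0496,"ry": -0.7767,"rz": 0.1571},{"x": -0.271,"y": -0.3307,"z": 0.0715,"rx": 0.0496,"ry": -0.7767,"rz": 0.1571},{"x": -0.271,"y": -0.3307,"z": 0.0715,"rx": 0.0496,"ry": -0.7767,"rz": 0.1571},{"x": -0.271,"y": -0.3307,"z": 0.0715,"rx": 0.0496,"ry": -0.7767,"rz": 0.1571},{"x": -0.271,"y": -0.3307,"z": 0.0715,"rx": 0.0496,"ry": -0.7767,"rz": 0.1571},{"x": -0.271,"y": -0.3307,"z": 0.0715,"rx": 0.0496,"ry": -0.7767,"rz": 0.1571},{"x": -0.271,"y": -0.3307,"z": 0.0715,"rx": 0.0496,"ry": -0.7767,"rz": 0.1571},{"x": -0.271,"y": -0.3307,"z": 0.0715,"rx": 0.0496,"ry": -0.7767,"rz": 0.1571},{"x": -0.271,"y": -0.3307,"z": 0.0715,"rx": 0.0496,"ry": -0.7767,"rz": 0.1571},{"x": -0.271,"y": -0.3307,"z": 0.0715,"rx": 0.0496,"ry": -0.7767,"rz": 0.1571},{"x": -0.271,"y": -0.3307,"z": 0.0715,"rx": 0.0496,"ry": -0.7767,"rz": 0.1571},{"x": -0.271,"y": -0.3307,"z": 0.0715,"rx": 0.0496,"ry": -0.7767,"rz": 0.1571}])

```text
$.steps[0]: bad value
```

```bash
python3 - <<'E'
from mv import *
from h import *
c,o=now();print(o['time'],o['tool_pos'],o['tool_rot'],o['contact_force'],o['opening'])
print(rel(c,pose(0,.1)));print(rel(c,pose(0,.04)));print(rel(c,pose(0,.002)))
im,d=read_camera('side');v=cv2.resize(im[60:240,200:440],None,fx=3.3,fy=3.3);cv2.imwrite('pics/s1.png',v)
E
```

```text
0.8 [0.18727785 0.49046538 0.22673956] [ 3.1415306e+00 -1.9844642e-05  2.7767675e+00] [0.51822055 0.16035031 0.76410954] 0.09167783498167052
[-0.6646, -0.5664, -0.0795, 0.0496, -0.7767, 0.1571]
[-0.7102, -0.5722, -0.014, 0.0496, -0.7767, 0.1571]
[-0.739, -0.5759, 0.0275, 0.0496, -0.7767, 0.1571]
```

View pics/s1.png

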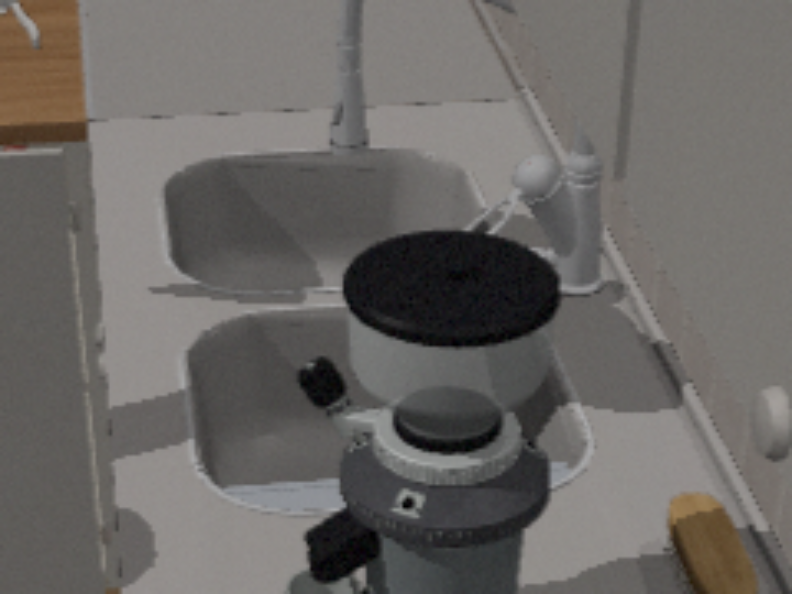

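The call was refused and the arm didn't move; the picture shows the knob still at (crop) (385, 322). Rows probably need every field.

>>> step_arm(steps=[{"x": -0.3936,"y": -0.2357,"z": -0.151,"rx": 0,"ry": 0,"rz": 0,"claw": 0.3},{"x": -0.3936,"y": -0.2357,"z": -0.151,"rx": 0,"ry": 0,"rz": 0,"claw": 0.3},{"x": -0.3936,"y": -0.2357,"z": -0.151,"rx": 0,"ry": 0,"rz": 0,"claw": 0.3},{"x": -0.3936,"y": -0.2357,"z": -0.151,"rx": 0,"ry": 0,"rz": 0,"claw": 0.3},{"x": -0.3936,"y": -0.2357,"z": -0.151,"rx": 0,"ry": 0,"rz": 0,"claw": 0.3},{"x": -0.3936,"y": -0.2357,"z": -0.151,"rx": 0,"ry": 0,"rz": 0,"claw": 0.3},{"x": -0.3936,"y": -0.2357,"z": -0.151,"rx": 0,"ry": 0,"rz": 0,"claw": 0.3},{"x": -0.3936,"y": -0.2357,"z": -0.151,"rx": 0,"ry": 0,"rz": 0,"claw": 0.3},{"x": -0.3936,"y": -0.2357,"z": -0.151,"rx": 0,"ry": 0,"rz": 0,"claw": 0.3},{"x": -0.3936,"y": -0.2357,"z": -0.151,"rx": 0,"ry": 0,"rz": 0,"claw": 0.3},{"x": -0.3936,"y": -0.2357,"z": -0.151,"rx": 0,"ry": 0,"rz": 0,"claw": 0.3}])

```text
time: 1.77
tool_pos: [0.4008, 0.2191, 0.3402]
tool_rot: [3.141, 0.0, 2.773]
contact_force: [-0.1, -0.7, -0.7]
opening: 0.0597
grip_force: 0.0
```

>>> step_arm(steps=[{"x": -0.271,"y": -0.3307,"z": 0.0715,"rx": 0.0496,"ry": -0.7767,"rz": 0.1571,"claw": 0.3},{"x": -0.271,"y": -0.3307,"z": 0.0715,"rx": 0.0496,"ry": -0.7767,"rz": 0.1571,"claw": 0.3},{"x": -0.271,"y": -0.3307,"z": 0.0715,"rx": 0.0496,"ry": -0.7767,"rz": 0.1571,"claw": 0.3},{"x": -0.271,"y": -0.3307,"z": 0.0715,"rx": 0.0496,"ry": -0.7767,"rz": 0.1571,"claw": 0.3},{"x": -0.271,"y": -0.3307,"z": 0.0715,"rx": 0.0496,"ry": -0.7767,"rz": 0.1571,"claw": 0.3},{"x": -0.271,"y": -0.3307,"z": 0.0715,"rx": 0.0496,"ry": -0.7767,"rz": 0.1571,"claw": 0.3},{"x": -0.271,"y": -0.3307,"z": 0.0715,"rx": 0.0496,"ry": -0.7767,"rz": 0.1571,"claw": 0.3},{"x": -0.271,"y": -0.3307,"z": 0.0715,"rx": 0.0496,"ry": -0.7767,"rz": 0.1571,"claw": 0.3},{"x": -0.271,"y": -0.3307,"z": 0.0715,"rx": 0.0496,"ry": -0.7767,"rz": 0.1571,"claw": 0.3},{"x": -0.271,"y": -0.3307,"z": 0.0715,"rx": 0.0496,"ry": -0.7767,"rz": 0.1571,"claw": 0.3},{"x": -0.271,"y": -0.3307,"z": 0.0715,"rx": 0.0496,"ry": -0.7767,"rz": 0.1571,"claw": 0.3},{"x": -0.271,"y": -0.3307,"z": 0.0715,"rx": 0.0496,"ry": -0.7767,"rz": 0.1571,"claw": 0.3}])

```text
time: 2.77
tool_pos: [0.5012, -0.0824, 0.2862]
tool_rot: [3.141, 0.61, 2.651]
contact_force: [0.8, 0.1, -0.1]
opening: 0.0596
grip_force: 0.0
```

```bash
python3 - <<'E'
from mv import *
from h import *
c,o=now();print(o['time'],o['tool_pos'],o['tool_rot'],o['contact_force'],o['qpos'])
for p in(.1,.04,.002):print(rel(c,pose(0,p)))
im,d=read_camera('side');v=cv2.resize(im[90:240,220:420],None,fx=4,fy=4);cv2.imwrite('pics/s2.png',v)
print(proj('side',pose(0,0)[0]-pose(0,0)[1].apply([0,0,.019])))
E
```

```text
2.7667 [ 0.50116259 -0.08241466  0.28624668] [3.14109555 0.61045089 2.65149429] [ 0.75396379  0.05846612 -0.09719165] [-0.21686245 -0.00929304  1.9547728  -0.26849107  0.62033996 -1.12485679]
[-0.0012, -0.002, 0.0007, 0.0022, -0.0005, 0.0022]
[-0.0013, -0.0021, 0.0807, 0.0022, -0.0005, 0.0022]
[-0.0013, -0.0022, 0.1314, 0.0022, -0.0005, 0.0022]
[np.float64(175.05232843564139), np.float64(297.1129633182571)]
```

View pics/s2.png

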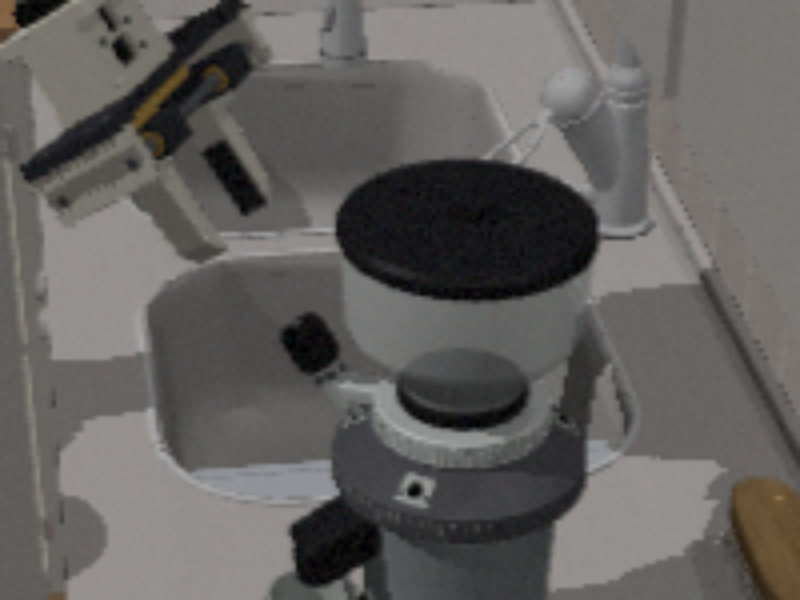

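The knob is at crop (343, 310), which is full-frame (175.7, 297.5), and my prediction was (175, 297). The gripper is lined up along the knob's axis, so I'll advance and grip.

>>> step_arm(steps=[{"x": -0.0013,"y": -0.0021,"z": 0.04,"rx": 0.0022,"ry": 0,"rz": 0.0022,"claw": 0.3},{"x": -0.0013,"y": -0.0021,"z": 0.08,"rx": 0.0022,"ry": 0,"rz": 0.0022,"claw": 0.3},{"x": -0.0013,"y": -0.0021,"z": 0.095,"rx": 0.0022,"ry": 0,"rz": 0.0022,"claw": 0.3},{"x": -0.0013,"y": -0.0022,"z": 0.11,"rx": 0.0022,"ry": 0,"rz": 0.0022,"claw": 0.3},{"x": -0.0013,"y": -0.0022,"z": 0.12,"rx": 0.0022,"ry": 0,"rz": 0.0022,"claw": 0.3},{"x": -0.0013,"y": -0.0022,"z": 0.128,"rx": 0.0022,"ry": 0,"rz": 0.0022,"claw": 0.3},{"x": -0.0013,"y": -0.0022,"z": 0.1314,"rx": 0.0022,"ry": 0,"rz": 0.0022,"claw": 0.3},{"x": -0.0013,"y": -0.0022,"z": 0.1314,"rx": 0.0022,"ry": 0,"rz": 0.0022,"claw": 0.0},{"x": -0.0013,"y": -0.0022,"z": 0.1314,"rx": 0.0022,"ry": 0,"rz": 0.0022,"claw": -0.2}])

```text
time: 3.57
tool_pos: [0.5512, -0.1126, 0.2067]
tool_rot: [-3.141, 0.612, 2.647]
contact_force: [0.5, 0.4, -0.2]
opening: 0.0507
grip_force: 0.0
```

>>> step_arm(steps=[{"x": 0,"y": 0,"z": 0,"rx": 0,"ry": 0,"rz": 0,"claw": -0.6},{"x": 0,"y": 0,"z": 0,"rx": 0,"ry": 0,"rz": 0,"claw": -0.6},{"x": 0,"y": 0,"z": 0,"rx": 0,"ry": 0,"rz": 0,"claw": -0.6},{"x": 0,"y": 0,"z": 0,"rx": 0,"ry": 0,"rz": 0,"claw": -0.6},{"x": 0,"y": 0,"z": 0,"rx": 0,"ry": 0,"rz": 0,"claw": -0.6},{"x": 0,"y": 0,"z": 0,"rx": 0,"ry": 0,"rz": 0,"claw": -0.6}], squeeze=30)

```text
time: 4.07
tool_pos: [0.5513, -0.1125, 0.2066]
tool_rot: [3.142, 0.612, 2.647]
contact_force: [-2.8, 3.9, 4.7]
opening: 0.0276
grip_force: 30.0
```

```bash
python3 - <<'E'
from mv import *
c,o=now();print(o['time'],o['tool_pos'],o['contact_force'],o['torque'],o['opening'],o['grip_force'],c[1].inv().apply(o['contact_force']))
print(rel(c,pose(0,.002)))
E
```

```text
4.0667 [ 0.55126827 -0.11250089  0.20664512] [-2.8059648   3.90007874  4.73056289] [0.67250376 0.19718723 0.42029211] 0.02758186122525258 30.000831221987028 [ 0.82002415  2.10241003 -6.35371627]
[0.0016, 0.0018, -0.0002, -0.0015, 0.0011, -0.0022]
```

>>> step_arm(steps=[{"x": 0,"y": 0,"z": -0.005,"rx": 0,"ry": 0,"rz": 0,"claw": -0.6},{"x": 0,"y": 0,"z": -0.01,"rx": 0,"ry": 0,"rz": 0,"claw": -0.6},{"x": 0,"y": 0,"z": -0.0135,"rx": 0,"ry": 0,"rz": 0,"claw": -0.6},{"x": 0,"y": 0,"z": -0.0163,"rx": 0,"ry": 0,"rz": 0,"claw": -0.6},{"x": 0,"y": 0,"z": -0.0163,"rx": 0,"ry": 0,"rz": 0,"claw": -0.6}])

```text
time: 4.48
tool_pos: [0.5453, -0.1095, 0.2161]
tool_rot: [-3.141, 0.611, 2.647]
contact_force: [8.2, -1.3, -7.2]
opening: 0.0276
grip_force: 30.0
```

```bash
python3 - <<'E'
from mv import *
c,o=now();print(o['time'],o['tool_pos'],o['opening'],o['grip_force'],c[1].inv().apply(o['contact_force']))
print(rel(c,pose(0,.014)))
# incremental arc from the real (current) pose: rotate about vertical axis at A
for th in np.arange(.04,.45,.04):
    q=Ro.from_rotvec([0,0,th]);P=np.array([*A,0]);T=(q.apply(c[0]-P)+P,q*c[1]);x=rel(c,T);print(round(th,2),x)
E
```

```text
4.4833 [ 0.54526396 -0.10946715  0.21610255] 0.027569946648471587 29.998560956446454 [-2.25401778  2.79260628 10.40673378]
[0.0015, 0.002, -0.0008, -0.0018, 0.0002, -0.0022]
0.04 [-0.0002, -0.005, 0.0001, -0.0292, -0.0, -0.0417]
0.08 [-0.0005, -0.01, 0.0003, -0.0584, -0.0, -0.0834]
0.12 [-0.001, -0.015, 0.0007, -0.0877, -0.0, -0.1251]
0.16 [-0.0016, -0.0199, 0.0011, -0.1169, -0.0, -0.1669]
0.2 [-0.0024, -0.0248, 0.0017, -0.1461, -0.0, -0.2086]
0.24 [-0.0034, -0.0297, 0.0024, -0.1753, -0.0001, -0.2503]
0.28 [-0.0045, -0.0345, 0.0032, -0.2045, -0.0001, -0.292]
0.32 [-0.0058, -0.0393, 0.0041, -0.2338, -0.0001, -0.3337]
0.36 [-0.0072, -0.0439, 0.0051, -0.263, -0.0001, -0.3754]
0.4 [-0.0088, -0.0486, 0.0062, -0.2922, -0.0001, -0.4171]
0.44 [-0.0106, -0.0531, 0.0074, -0.3214, -0.0001, -0.4589]
```

Axial force is 10.4 N, which is what about 12 mm of draw should give, so the pin is out. Now I'll turn the collar about 0.4 rad.

>>> step_arm(steps=[{"x": -0.0002,"y": -0.005,"z": 0.0001,"rx": -0.0292,"ry": 0,"rz": -0.0417,"claw": -0.6},{"x": -0.0005,"y": -0.01,"z": 0.0003,"rx": -0.0584,"ry": 0,"rz": -0.0834,"claw": -0.6},{"x": -0.001,"y": -0.015,"z": 0.0007,"rx": -0.0877,"ry": 0,"rz": -0.1251,"claw": -0.6},{"x": -0.0016,"y": -0.0199,"z": 0.0011,"rx": -0.1169,"ry": 0,"rz": -0.1669,"claw": -0.6},{"x": -0.0024,"y": -0.0248,"z": 0.0017,"rx": -0.1461,"ry": 0,"rz": -0.2086,"claw": -0.6},{"x": -0.0034,"y": -0.0297,"z": 0.0024,"rx": -0.1753,"ry": 0,"rz": -0.2503,"claw": -0.6},{"x": -0.0045,"y": -0.0345,"z": 0.0032,"rx": -0.2045,"ry": 0,"rz": -0.292,"claw": -0.6},{"x": -0.0058,"y": -0.0393,"z": 0.0041,"rx": -0.2338,"ry": 0,"rz": -0.3337,"claw": -0.6},{"x": -0.0072,"y": -0.0439,"z": 0.0051,"rx": -0.263,"ry": 0,"rz": -0.3754,"claw": -0.6},{"x": -0.0088,"y": -0.0486,"z": 0.0062,"rx": -0.2922,"ry": 0,"rz": -0.4171,"claw": -0.6},{"x": -0.0088,"y": -0.0486,"z": 0.0062,"rx": -0.2922,"ry": 0,"rz": -0.4171,"claw": -0.6},{"x": -0.0088,"y": -0.0486,"z": 0.0062,"rx": -0.2922,"ry": 0,"rz": -0.4171,"claw": -0.6}])

```text
time: 5.48
tool_pos: [0.5353, -0.1456, 0.2161]
tool_rot: [3.14, 0.611, 3.046]
contact_force: [10.3, 1.3, -4.7]
opening: 0.0276
grip_force: 30.0
```

```bash
cat > st.py <<'E'
from mv import *
def st():
    c,o=now();v=c[0]+c[1].apply([0,0,-.019])-np.array([*A,0])
    print('t',o['time'],'open',o['opening'],'grip',o['grip_force'],'Ftool',np.round(c[1].inv().apply(o['contact_force']),1),'grasp az-A0',np.arctan2(v[1],v[0])%(2*np.pi)-A0,'r',np.hypot(v[0],v[1]),'z',v[2])
    return c,o
E
python3 - <<'E'
from st import *
c,o=st();print(rel(c,pose(.4,.014)),o['qpos'])
E
```

```text
t 5.4833 open 0.02759774795245677 grip 29.998399397009052 Ftool [-5.6  2.2  9.7] grasp az-A0 0.4160968550890183 r 0.10452067465857379 z 0.2317089761673559
[0.0019, 0.0023, -0.0009, -0.0009, 0.0, -0.0035] [-0.55308657  0.15110149  1.99870195  0.56177218  0.49810781 -2.4593666 ]
```

```bash
python3 - <<'E'
from st import *
c,o=now();q=np.array(o['qpos'])
f=lambda q:Ro.from_euler('ZYZYZ',[q[0],q[1]+q[2],q[3],q[4],q[5]])
off=f(q).inv()*c[1];print('offset rotvec',off.as_rotvec())
z=c[1].apply([0,0,1]);Ls=np.linspace(0,.5,501)
e=[abs(np.arctan2(*(c[0]-L*z)[1::-1])-q[0]) for L in Ls];L=Ls[np.argmin(e)];print('L',L,min(e))
for th in(0,.4,.5,.6,.7,.8,.88):
  for spin in (0,.25,np.pi):
    T=pose(th,.014);R=T[1]*Ro.from_euler('z',spin);w=T[0]-L*T[1].apply([0,0,1]);j1=np.arctan2(w[1],w[0])
    M=(Ro.from_euler('ZY',[j1,q[1]+q[2]]).inv()*R*off.inv()).as_euler('ZYZ')
    print(th,spin,np.round(j1,2),np.round(M,2))
E
```

```text
Traceback (most recent call last):
  File "scipy/spatial/transform/_rotation.pyx", line 1413, in scipy.spatial.transform._rotation.Rotation.from_euler
ValueError: Expected axis specification to be a non-empty string of upto 3 characters, got ZYZYZ
```

```bash
cat > k.py <<'E'
from st import *
c,o=now();q=np.array(o['qpos']);E=Ro.from_euler
off=(E('ZY',[q[0],q[1]+q[2]])*E('ZYZ',q[3:])).inv()*c[1];print('offset rotvec',off.as_rotvec())
z=c[1].apply([0,0,1]);Ls=np.linspace(0,.5,501)
e=[abs(np.arctan2(*(c[0]-L*z)[1::-1])-q[0]) for L in Ls];L=Ls[np.argmin(e)];print('L',L,min(e))
for th in(0,.4,.5,.6,.7,.8,.88):
  for spin in (0,.25,np.pi):
    T=pose(th,.014);R=T[1]*E('z',spin);w=T[0]-L*T[1].apply([0,0,1]);j1=np.arctan2(w[1],w[0])
    M=(E('ZY',[j1,q[1]+q[2]]).inv()*R*off.inv()).as_euler('ZYZ')
    print(th,round(spin,2),np.round(j1,2),np.round(M,2))
E
python3 k.py
```

```text
offset rotvec [-2.46629547e-16 -4.62430400e-16  1.57079633e+00]
L 0.5 0.10904114077460664
0 0 0.1 [-0.64  0.56 -0.51]
0 0.25 0.1 [-0.64  0.56 -0.26]
0 3.14 0.1 [-0.64  0.56  2.64]
0.4 0 -0.44 [ 0.47  0.45 -2.28]
0.4 0.25 -0.44 [ 0.47  0.45 -2.03]
0.4 3.14 -0.44 [0.47 0.45 0.86]
0.5 0 -0.56 [ 0.63  0.55 -2.61]
0.5 0.25 -0.56 [ 0.63  0.55 -2.36]
0.5 3.14 -0.56 [0.63 0.55 0.53]
0.6 0 -0.66 [ 0.71  0.65 -2.84]
0.6 0.25 -0.66 [ 0.71  0.65 -2.59]
0.6 3.14 -0.66 [0.71 0.65 0.3 ]
0.7 0 -0.74 [ 0.75  0.75 -3.01]
0.7 0.25 -0.74 [ 0.75  0.75 -2.76]
0.7 3.14 -0.74 [0.75 0.75 0.13]
0.8 0 -0.79 [0.75 0.84 3.14]
0.8 0.25 -0.79 [ 0.75  0.84 -2.9 ]
0.8 3.14 -0.79 [ 0.75  0.84 -0.  ]
0.88 0 -0.82 [0.75 0.91 3.05]
0.88 0.25 -0.82 [ 0.75  0.91 -2.98]
0.88 3.14 -0.82 [ 0.75  0.91 -0.09]
```

The kinematics check shows joint 6 nearing its limit at larger angles if the gripper keeps following the yaw. I'll release so the pin rides on the face, back the spin off by 0.35 rad, and push with one finger from there.

>>> step_arm(steps=[{"x": 0,"y": 0,"z": 0,"rx": 0,"ry": 0,"rz": 0,"claw": -0.174},{"x": 0,"y": 0,"z": 0,"rx": 0,"ry": 0,"rz": 0,"claw": -0.174},{"x": 0,"y": 0,"z": 0,"rx": 0,"ry": 0,"rz": 0,"claw": -0.174},{"x": 0,"y": 0,"z": 0.005,"rx": 0,"ry": 0,"rz": 0.1,"claw": -0.174},{"x": 0,"y": 0,"z": 0.01,"rx": 0,"ry": 0,"rz": 0.25,"claw": -0.174},{"x": 0,"y": 0,"z": 0.01,"rx": 0,"ry": 0,"rz": 0.4,"claw": -0.174},{"x": 0,"y": 0,"z": 0.01,"rx": 0,"ry": 0,"rz": 0.44,"claw": -0.174},{"x": 0,"y": 0,"z": 0.01,"rx": 0,"ry": 0,"rz": 0.44,"claw": -0.174}])

```text
time: 6.15
tool_pos: [0.5389, -0.1457, 0.21]
tool_rot: [2.908, 0.57, 2.632]
contact_force: [-0.3, 0.2, -0.4]
opening: 0.0377
grip_force: 0.0
```

```bash
python3 - <<'E'
from st import *
from h import *
c,o=st();print(o['qpos'])
P=np.array([*A,0])
for th in np.arange(.05,.51,.05):
    q=Ro.from_rotvec([0,0,th]);T=(q.apply(c[0]-P)+P,q*c[1]);print(round(th,2),rel(c,T))
im,d=read_camera('side');cv2.imwrite('pics/s3.png',cv2.resize(im[90:240,220:420],None,fx=4,fy=4))
E
```

```text
t 6.15 open 0.037720161207202216 grip 0.0 Ftool [ 0.5 -0.   0.2] grasp az-A0 0.41436272486928605 r 0.10099010124668031 z 0.22555255900786472
[-0.54758521  0.16638336  2.0001648   0.57263868  0.48115134 -2.12307074]
0.05 [-0.0022, -0.0056, 0.0002, -0.0343, 0.0124, -0.0522]
0.1 [-0.0047, -0.011, 0.0005, -0.0687, 0.0248, -0.1043]
0.15 [-0.0074, -0.0164, 0.001, -0.103, 0.0372, -0.1565]
0.2 [-0.0103, -0.0216, 0.0016, -0.1373, 0.0495, -0.2087]
0.25 [-0.0134, -0.0267, 0.0025, -0.1716, 0.0619, -0.2608]
0.3 [-0.0167, -0.0316, 0.0035, -0.206, 0.0743, -0.313]
0.35 [-0.0201, -0.0364, 0.0046, -0.2403, 0.0867, -0.3651]
0.4 [-0.0238, -0.0409, 0.0059, -0.2746, 0.0991, -0.4173]
0.45 [-0.0276, -0.0453, 0.0074, -0.309, 0.1115, -0.4695]
0.5 [-0.0316, -0.0495, 0.0091, -0.3433, 0.1238, -0.5216]
```

View pics/s3.png

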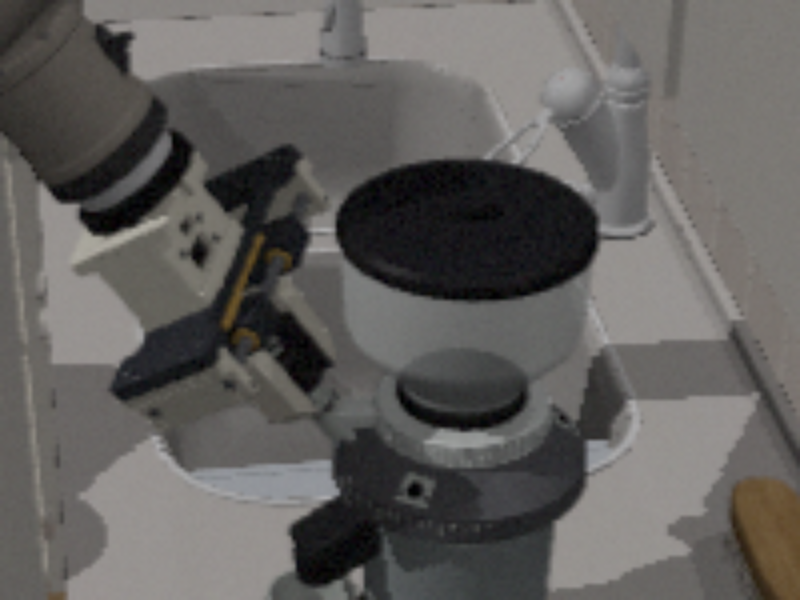

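The fingers straddle the knob at crop (370, 310), and the collar has turned. The arc increment is the same from every pose, so I'll push 0.15 rad first and then go slower.

>>> step_arm(steps=[{"x": -0.0011,"y": -0.0028,"z": 0.0001,"rx": -0.0172,"ry": 0.0062,"rz": -0.0261,"claw": -0.174},{"x": -0.0022,"y": -0.0056,"z": 0.0002,"rx": -0.0343,"ry": 0.0124,"rz": -0.0522,"claw": -0.174},{"x": -0.0035,"y": -0.0083,"z": 0.0003,"rx": -0.0515,"ry": 0.0186,"rz": -0.0782,"claw": -0.174},{"x": -0.0047,"y": -0.011,"z": 0.0005,"rx": -0.0687,"ry": 0.0248,"rz": -0.1043,"claw": -0.174},{"x": -0.006,"y": -0.0137,"z": 0.0007,"rx": -0.0858,"ry": 0.031,"rz": -0.1304,"claw": -0.174},{"x": -0.0074,"y": -0.0164,"z": 0.001,"rx": -0.103,"ry": 0.0372,"rz": -0.1565,"claw": -0.174}])

```text
time: 6.7
tool_pos: [0.539, -0.1593, 0.2101]
tool_rot: [2.91, 0.57, 2.786]
contact_force: [0.5, 0.4, -0.7]
opening: 0.0377
grip_force: 0.7
```

>>> step_arm(steps=[{"x": -0.0006,"y": -0.0014,"z": 0,"rx": -0.0086,"ry": 0.0031,"rz": -0.013,"claw": -0.174},{"x": -0.0011,"y": -0.0028,"z": 0.0001,"rx": -0.0172,"ry": 0.0062,"rz": -0.0261,"claw": -0.174},{"x": -0.0017,"y": -0.0042,"z": 0.0001,"rx": -0.0258,"ry": 0.0093,"rz": -0.0391,"claw": -0.174},{"x": -0.0022,"y": -0.0056,"z": 0.0002,"rx": -0.0343,"ry": 0.0124,"rz": -0.0522,"claw": -0.174},{"x": -0.0022,"y": -0.0056,"z": 0.0002,"rx": -0.0343,"ry": 0.0124,"rz": -0.0522,"claw": -0.174}])

```text
time: 7.12
tool_pos: [0.5395, -0.1639, 0.21]
tool_rot: [2.909, 0.57, 2.834]
contact_force: [-1.2, 1.6, 1.2]
opening: 0.0381
grip_force: 0.7
```

```bash
python3 -c "
from st import *
c,o=st();print(o['qpos'],o['torque'])"
```

```text
t 7.1167 open 0.03811250383262856 grip 0.7076524570584297 Ftool [ 0.7  1.6 -1.6] grasp az-A0 0.6172958229534298 r 0.1007910538802169 z 0.22555183635560172
[-0.66372084  0.20622175  1.94747843  0.7171345   0.65201016 -2.5028578 ] [0.14148587 0.29810257 0.16917736]
```

>>> step_arm(steps=[{"x": -0.0006,"y": -0.0014,"z": 0,"rx": -0.0086,"ry": 0.0031,"rz": -0.013,"claw": -0.174},{"x": -0.0011,"y": -0.0028,"z": 0.0001,"rx": -0.0172,"ry": 0.0062,"rz": -0.0261,"claw": -0.174},{"x": -0.0017,"y": -0.0042,"z": 0.0001,"rx": -0.0258,"ry": 0.0093,"rz": -0.0391,"claw": -0.174},{"x": -0.0022,"y": -0.0056,"z": 0.0002,"rx": -0.0343,"ry": 0.0124,"rz": -0.0522,"claw": -0.174},{"x": -0.0022,"y": -0.0056,"z": 0.0002,"rx": -0.0343,"ry": 0.0124,"rz": -0.0522,"claw": -0.174}])

```text
time: 7.53
tool_pos: [0.5403, -0.1687, 0.21]
tool_rot: [2.909, 0.57, 2.884]
contact_force: [-0.8, 1.6, 1.6]
opening: 0.0379
grip_force: 0.7
```

>>> step_arm(steps=[{"x": -0.0006,"y": -0.0014,"z": 0,"rx": -0.0086,"ry": 0.0031,"rz": -0.013,"claw": -0.174},{"x": -0.0011,"y": -0.0028,"z": 0.0001,"rx": -0.0172,"ry": 0.0062,"rz": -0.0261,"claw": -0.174},{"x": -0.0017,"y": -0.0042,"z": 0.0001,"rx": -0.0258,"ry": 0.0093,"rz": -0.0391,"claw": -0.174},{"x": -0.0022,"y": -0.0056,"z": 0.0002,"rx": -0.0343,"ry": 0.0124,"rz": -0.0522,"claw": -0.174},{"x": -0.0022,"y": -0.0056,"z": 0.0002,"rx": -0.0343,"ry": 0.0124,"rz": -0.0522,"claw": -0.174}])

```text
time: 7.95
tool_pos: [0.5412, -0.1732, 0.2099]
tool_rot: [2.91, 0.57, 2.934]
contact_force: [0.3, 1.1, 0.6]
opening: 0.0379
grip_force: 0.6
```

>>> step_arm(steps=[{"x": -0.0006,"y": -0.0014,"z": 0,"rx": -0.0086,"ry": 0.0031,"rz": -0.013,"claw": -0.174},{"x": -0.0011,"y": -0.0028,"z": 0.0001,"rx": -0.0172,"ry": 0.0062,"rz": -0.0261,"claw": -0.174},{"x": -0.0017,"y": -0.0042,"z": 0.0001,"rx": -0.0258,"ry": 0.0093,"rz": -0.0391,"claw": -0.174},{"x": -0.0022,"y": -0.0056,"z": 0.0002,"rx": -0.0343,"ry": 0.0124,"rz": -0.0522,"claw": -0.174},{"x": -0.0022,"y": -0.0056,"z": 0.0002,"rx": -0.0343,"ry": 0.0124,"rz": -0.0522,"claw": -0.174}])

```text
time: 8.37
tool_pos: [0.5423, -0.1775, 0.2098]
tool_rot: [2.91, 0.57, 2.984]
contact_force: [0.6, 1.6, 0.0]
opening: 0.038
grip_force: 0.6
```

```bash
python3 -c "
from st import *
c,o=st();print(o['qpos'],o['torque'])"
```

```text
t 8.3667 open 0.037982317213970246 grip 0.6049805134534836 Ftool [-0.3  1.6  0.6] grasp az-A0 0.7710769196435479 r 0.10084211549706262 z 0.22540945694042636
[-0.72757085  0.2520729   1.88409111  0.74074008  0.78479751 -2.68832258] [0.06931803 0.2439657  0.10971313]
```

>>> step_arm(steps=[{"x": -0.0006,"y": -0.0014,"z": 0,"rx": -0.0086,"ry": 0.0031,"rz": -0.013,"claw": -0.174},{"x": -0.0011,"y": -0.0028,"z": 0.0001,"rx": -0.0172,"ry": 0.0062,"rz": -0.0261,"claw": -0.174},{"x": -0.0017,"y": -0.0042,"z": 0.0001,"rx": -0.0258,"ry": 0.0093,"rz": -0.0391,"claw": -0.174},{"x": -0.0022,"y": -0.0056,"z": 0.0002,"rx": -0.0343,"ry": 0.0124,"rz": -0.0522,"claw": -0.174},{"x": -0.0022,"y": -0.0056,"z": 0.0002,"rx": -0.0343,"ry": 0.0124,"rz": -0.0522,"claw": -0.174}])

```text
time: 8.78
tool_pos: [0.5437, -0.1818, 0.2098]
tool_rot: [2.91, 0.57, 3.034]
contact_force: [0.9, 1.6, 1.0]
opening: 0.038
grip_force: 0.6
```

>>> step_arm(steps=[{"x": -0.0006,"y": -0.0014,"z": 0,"rx": -0.0086,"ry": 0.0031,"rz": -0.013,"claw": -0.174},{"x": -0.0011,"y": -0.0028,"z": 0.0001,"rx": -0.0172,"ry": 0.0062,"rz": -0.0261,"claw": -0.174},{"x": -0.0017,"y": -0.0042,"z": 0.0001,"rx": -0.0258,"ry": 0.0093,"rz": -0.0391,"claw": -0.174},{"x": -0.0022,"y": -0.0056,"z": 0.0002,"rx": -0.0343,"ry": 0.0124,"rz": -0.0522,"claw": -0.174},{"x": -0.0022,"y": -0.0056,"z": 0.0002,"rx": -0.0343,"ry": 0.0124,"rz": -0.0522,"claw": -0.174}])

```text
time: 9.2
tool_pos: [0.5452, -0.1861, 0.2097]
tool_rot: [2.91, 0.57, 3.084]
contact_force: [-0.5, 1.0, 0.8]
opening: 0.0378
grip_force: 0.6
```

```bash
python3 - <<'E'
from st import *
from h import *
c,o=st();print(o['qpos'])
a,d=read_camera('top');b,d2=read_camera('side')
v=np.hstack([cv2.resize(a[170:290,160:280],(400,400)),cv2.resize(b[130:240,260:370],(400,400))]);cv2.imwrite('pics/s4.png',v)
E
```

```text
t 9.2 open 0.03780563609770432 grip 0.580107718706131 Ftool [-0.   1.2 -0.7] grasp az-A0 0.8713894545676872 r 0.10087581498467207 z 0.225299395472296
[-0.75854769  0.28800407  1.83215084  0.73683134  0.87157836 -2.78517724]
```

View pics/s4.png

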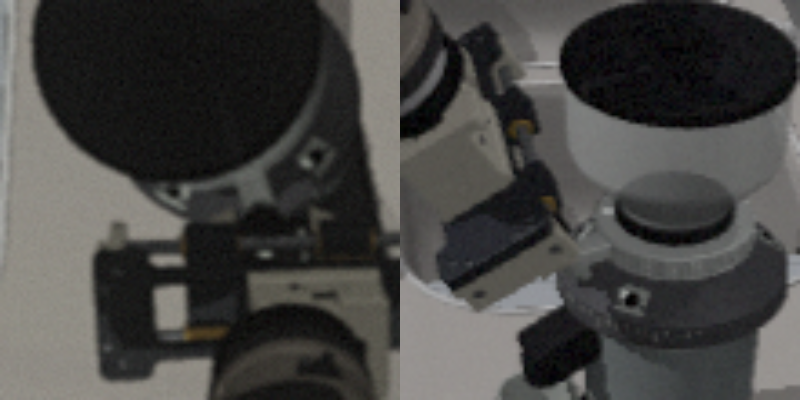

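The top crop shows the vacated espresso shoe at (190, 175), the collar's sleeve at (190, 255) and the 1.47 shoe at (155, 318). So the collar is following and hasn't snapped yet, and I'll continue.

>>> step_arm(steps=[{"x": -0.0006,"y": -0.0014,"z": 0,"rx": -0.0086,"ry": 0.0031,"rz": -0.013,"claw": -0.174},{"x": -0.0011,"y": -0.0028,"z": 0.0001,"rx": -0.0172,"ry": 0.0062,"rz": -0.0261,"claw": -0.174},{"x": -0.0017,"y": -0.0042,"z": 0.0001,"rx": -0.0258,"ry": 0.0093,"rz": -0.0391,"claw": -0.174},{"x": -0.0022,"y": -0.0056,"z": 0.0002,"rx": -0.0343,"ry": 0.0124,"rz": -0.0522,"claw": -0.174},{"x": -0.0022,"y": -0.0056,"z": 0.0002,"rx": -0.0343,"ry": 0.0124,"rz": -0.0522,"claw": -0.174}])

```text
time: 9.72
tool_pos: [0.5469, -0.1902, 0.2096]
tool_rot: [2.91, 0.57, 3.134]
contact_force: [-1.0, 0.7, -1.4]
opening: 0.0381
grip_force: 0.5
```

```bash
python3 - <<'E'
from st import *
from h import *
c,o=st();print(o['qpos'])
def az(r,cc,z):
    a=back('top',r,cc,1.);b=back('top',r,cc,.5);X=a+(b-a)*(z-a[2])/(b[2]-a[2]);v=X[:2]-A
    return np.round(np.arctan2(v[1],v[0])%(2*np.pi)-A0,3),np.hypot(*v)
print('esp',az(227,212.5,.165),'far',az(216.5,255.4,.165),'sleeve',az(227,237,.19))
E
```

```text
t 9.7167 open 0.038113228124983176 grip 0.5281171202659607 Ftool [1.6 0.5 0.7] grasp az-A0 0.9211240025880079 r 0.1009548139484075 z 0.22519773094838694
[-0.77089336  0.30723994  1.80362935  0.73111377  0.91432126 -2.8279542 ]
esp (np.float64(-0.027), np.float64(0.06567715838537515)) far (np.float64(1.495), np.float64(0.06395294773689736)) sleeve (np.float64(0.837), np.float64(0.06393792657448956))
```

The knob should now be near 0.85 and nothing has snapped, so I'll back off along the axis and look at the knob and pin.

>>> step_arm(steps=[{"x": 0.0,"y": 0.006,"z": 0,"rx": 0,"ry": 0,"rz": 0,"claw": 0.1},{"x": 0.0,"y": 0.006,"z": -0.03,"rx": 0,"ry": 0,"rz": 0,"claw": 0.1},{"x": 0.0,"y": 0.006,"z": -0.08,"rx": 0,"ry": 0,"rz": 0,"claw": 0.1},{"x": 0.0,"y": 0.006,"z": -0.13,"rx": 0,"ry": 0,"rz": 0,"claw": 0.1},{"x": 0.0,"y": 0.006,"z": -0.17,"rx": 0,"ry": 0,"rz": 0,"claw": 0.1},{"x": 0.0,"y": 0.006,"z": -0.17,"rx": 0,"ry": 0,"rz": 0,"claw": 0.1}])

```text
time: 10.22
tool_pos: [0.4788, -0.2165, 0.3204]
tool_rot: [2.919, 0.576, 3.136]
contact_force: [1.0, -0.6, 0.6]
opening: 0.0503
grip_force: 0.0
```

```bash
cat > fit.py <<'E'
from st import *
from h import *
from scipy.optimize import least_squares
def fit(a0):
    s35,c35=np.sin(np.radians(35)),np.cos(np.radians(35))
    out={}
    for c in('side','top'):
        im,d=read_camera(c);out[c]=im;np.save(c+'n.npy',d)
        v,u=np.mgrid[:480,:640];p=camera_params(c)
        q=np.stack([(u-p['cx'])/p['fx']*d,(v-p['cy'])/p['fy']*d,d],-1).reshape(-1,3)
        P=(q-np.array(p['t']))@np.array(p['R']);P=P[d.ravel()>0]
        R=np.hypot(P[:,0]-A[0],P[:,1]-A[1]);az=np.arctan2(P[:,1]-A[1],P[:,0]-A[0])%(2*np.pi)
        K=P[(R>.085)&(R<.125)&(P[:,2]>.205)&(P[:,2]<.255)&(abs(az-A0-a0)<.35)]
        def res(x):
            a,dp=x;h=np.array([np.cos(a),np.sin(a),0]);n=h*s35+np.array([0,0,c35])
            g=np.array([*A,.218])+.098*h+dp*n
            w=K-g;t=w@n;r=np.linalg.norm(w-np.outer(t,n),axis=1);q=np.stack([r-.014,abs(t)-.015],1)
            return np.linalg.norm(np.maximum(q,0),axis=1)+np.minimum(q.max(1),0)
        if len(K)<20: print(c,'few',len(K));continue
        f=least_squares(res,[A0+a0,.004],loss='soft_l1',f_scale=.002);print(c,len(K),'theta',f.x[0]-A0,'drawn mm',f.x[1]*1e3,'med',np.median(abs(f.fun)))
    return out
E
python3 - <<'E'
from fit import *
st();o=fit(.8);a,b=o['top'],o['side']
cv2.imwrite('pics/s5.png',np.hstack([cv2.resize(a[170:290,160:280],(400,400)),cv2.resize(b[130:240,260:370],(400,400))]))
E
```

```text
t 10.2167 open 0.05028697959588198 grip 0.0 Ftool [-1.1 -0.6 -0.1] grasp az-A0 0.8946716586164212 r 0.17394548093092901 z 0.33598198520331024
side 167 theta 0.8682989013718521 drawn mm 0.05625443912110907 med 0.001319909268619664
top 206 theta 0.8794604576828262 drawn mm -0.3180942681093332 med 0.000901680199378369
```

View pics/s5.png

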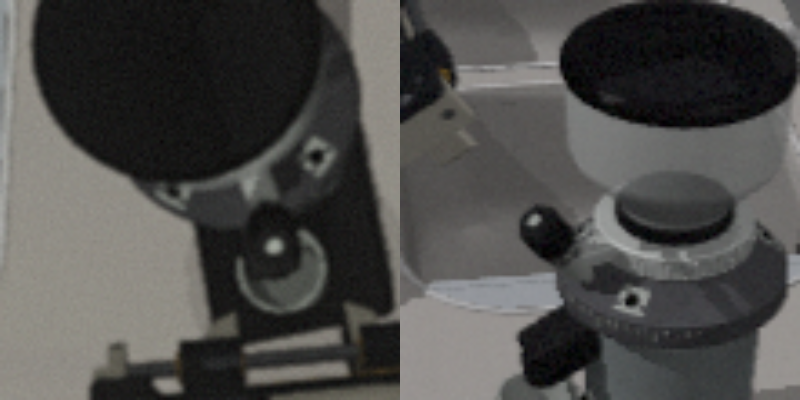

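Both cameras put the knob at collar angle about 0.87. That is the 0.85 end of the range plus play and measurement error. Drawn distance is 0 ± 0.5 mm, the same as the reading at the start, where riding on the face would read 9 mm. So the pin is home in the next hole. Only the espresso and 1.47 shoes are uncovered (top crop (190, 175) and (155, 318)), the cup is still in place at (270, 280), and the gripper is clear.

```bash
python3 -c "
from cell import robot
print(robot.hand_in())"
```

```text
the job is handed in; nothing more can be done
None
```

The collar is one stop coarser, at about 0.87 rad by camera, with the pin fully home in the next hole. I did not push-test the lock. The gripper is clear, the other items were left alone, and the job is handed in at about 10 s of the 42 s allowed.

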